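# Put four reagent bottles back into their own spill trays

## Task

The four amber reagent bottles have been put back into each other's spill trays: move each one, upright, into the tray that has the colour of its cap. A tray holds only one bottle, and no bottle may be stood on the bare bench, so park one in the spare grey tray whenever you need room, and leave the grey tray empty at the end. Set the bottles down gently rather than dropping them, and do not disturb the glass flask.

Things in the scene. Friction and masses are not known exactly. Their poses are not given: they have to be found in the camera images.
- red_center (a point): Amber glass screw-cap bottle with a red cap, closed, about 0.2 kg: the point is its centre, on the axis and half-way up. 105 mm high; body 56 mm in diameter from the foot up to 62 mm, narrowing to a neck; the round cap is 50 mm in diameter and takes the top 25 mm (27.5 to 52.5 mm above the point). z is the bottle's axis, up. A white label with a red band runs round the body.
- yellow_center (a point): Amber glass screw-cap bottle with a yellow cap, closed, about 0.2 kg: the point is its centre, on the axis and half-way up. 105 mm high; body 56 mm in diameter from the foot up to 62 mm, narrowing to a neck; the round cap is 50 mm in diameter and takes the top 25 mm (27.5 to 52.5 mm above the point). z is the bottle's axis, up. A white label with a yellow band runs round the body.
- blue_center (a point): Amber glass screw-cap bottle with a blue cap, closed, about 0.2 kg: the point is its centre, on the axis and half-way up. 105 mm high; body 56 mm in diameter from the foot up to 62 mm, narrowing to a neck; the round cap is 50 mm in diameter and takes the top 25 mm (27.5 to 52.5 mm above the point). z is the bottle's axis, up. A white label with a blue band runs round the body.
- green_center (a point): Amber glass screw-cap bottle with a green cap, closed, about 0.2 kg: the point is its centre, on the axis and half-way up. 105 mm high; body 56 mm in diameter from the foot up to 62 mm, narrowing to a neck; the round cap is 50 mm in diameter and takes the top 25 mm (27.5 to 52.5 mm above the point). z is the bottle's axis, up. A white label with a green band runs round the body.
- tray_red: Square spill tray of red plastic, the proper place of the bottle with the red cap. Fixed to the bench; origin at the centre of its underside on the bench, x and y along its sides, z up. 92 mm square outside (98 mm over the rim), 84 mm square inside, walls 24 mm high, inner floor 6 mm above the origin, so a bottle standing in it has its centre 58.5 mm above the origin. Room for one bottle only.
- tray_yellow: Square spill tray of yellow plastic, the proper place of the bottle with the yellow cap. Fixed to the bench; origin at the centre of its underside on the bench, x and y along its sides, z up. 92 mm square outside (98 mm over the rim), 84 mm square inside, walls 24 mm high, inner floor 6 mm above the origin, so a bottle standing in it has its centre 58.5 mm above the origin. Room for one bottle only.
- tray_blue: Square spill tray of blue plastic, the proper place of the bottle with the blue cap. Fixed to the bench; origin at the centre of its underside on the bench, x and y along its sides, z up. 92 mm square outside (98 mm over the rim), 84 mm square inside, walls 24 mm high, inner floor 6 mm above the origin, so a bottle standing in it has its centre 58.5 mm above the origin. Room for one bottle only.
- tray_green: Square spill tray of green plastic, the proper place of the bottle with the green cap. Fixed to the bench; origin at the centre of its underside on the bench, x and y along its sides, z up. 92 mm square outside (98 mm over the rim), 84 mm square inside, walls 24 mm high, inner floor 6 mm above the origin, so a bottle standing in it has its centre 58.5 mm above the origin. Room for one bottle only.
- tray_grey: Square spill tray of grey plastic, the spare one, empty at the start. Fixed to the bench; origin at the centre of its underside on the bench, x and y along its sides, z up. 92 mm square outside (98 mm over the rim), 84 mm square inside, walls 24 mm high, inner floor 6 mm above the origin, so a bottle standing in it has its centre 58.5 mm above the origin. Room for one bottle only.
- flask: Clear glass conical flask with a dark stopper, a bystander that is not part of the job; 64 mm in diameter at the foot, 117 mm high, upright, origin at the centre of its underside. A fixed tube rack (200 mm along x by 62 mm, 100 mm high) stands on the bench on the other side of the trays, at about the mirrored y and x 0.57 to 0.66 m, and a fixed hotplate stirrer (85 mm high) beyond x = 0.82 m.

How it is judged:
On the way:
1. one of the bottles is parked upright in the grey tray (((horizontal distance between red_center and tray_grey below 0.024 m and z of red_center in the frame of tray_grey between 0.0545 and 0.0625 m and angle between red_center's own z axis and vertical below 0.08 rad) or (horizontal distance between yellow_center and tray_grey below 0.024 m and z of yellow_center in the frame of tray_grey between 0.0545 and 0.0625 m and angle between yellow_center's own z axis and vertical below 0.08 rad) or (horizontal distance between blue_center and tray_grey below 0.024 m and z of blue_center in the frame of tray_grey between 0.0545 and 0.0625 m and angle between blue_center's own z axis and vertical below 0.08 rad) or (horizontal distance between green_center and tray_grey below 0.024 m and z of green_center in the frame of tray_grey between 0.0545 and 0.0625 m and angle between green_center's own z axis and vertical below 0.08 rad))), for 0.2 s.
At the end, for the whole second after the job is handed in: Each bottle stands upright (within 0.08 rad) on the floor of the tray of its cap's colour (axis within 24 mm of the tray's centre, height within 4 mm of standing), released and at rest; the grey tray is empty (horizontal distance between red_center and tray_red below 0.024 m and z of red_center in the frame of tray_red between 0.0545 and 0.0625 m and angle between each of red_center, yellow_center, blue_center, green_center's own z axis and vertical below 0.08 rad and linear speed of each of bottle_red, bottle_yellow, bottle_blue, bottle_green below 0.02 m/s and horizontal distance between yellow_center and tray_yellow below 0.024 m and z of yellow_center in the frame of tray_yellow between 0.0545 and 0.0625 m and horizontal distance between blue_center and tray_blue below 0.024 m and z of blue_center in the frame of tray_blue between 0.0545 and 0.0625 m and horizontal distance between green_center and tray_green below 0.024 m and z of green_center in the frame of tray_green between 0.0545 and 0.0625 m); the robot touches nothing.
It fails at once if a bottle touches down on the bare bench or falls over (height (world z) of any of red_center, yellow_center, blue_center, green_center below 0.0548 m).
It fails at once if a bottle is dropped (falls free from more than about 18 mm) ((linear speed of bottle_red above 0.6 m/s and contact force between the fingers and bottle_red below 0.2 N) or (linear speed of bottle_yellow above 0.6 m/s and contact force between the fingers and bottle_yellow below 0.2 N) or (linear speed of bottle_blue above 0.6 m/s and contact force between the fingers and bottle_blue below 0.2 N) or (linear speed of bottle_green above 0.6 m/s and contact force between the fingers and bottle_green below 0.2 N)).
It fails at once if the glass flask is pushed more than 20 mm or tipped (distance of flask from where it was at the start of the episode above 0.02 m or angle between flask's own z axis and vertical above 0.25 rad).
It also fails if it takes over 136 s, if anything falls off the work surface, if the arm or the gripper's body presses on something with over 40 N, if the wrist force passes 120 N, or if a joint passes its speed limit or range.

## Robot

A 7-joint arm with a two-finger parallel gripper is mounted at the origin on the work surface. World frame = base frame: x ahead of the robot, y to its left, z up, the work surface at z = 0. Lengths are in m, angles in rad, forces in N, time in s.
With the tool pointing down it reaches from about 0.4 to 0.85 m from the base axis. Payload 10.4 kg.
Tool frame: the origin (TCP) lies midway between the tips of the shut fingers; the grasp point (between the pads) lies 19 mm behind it; z points along the fingers, x is the direction in which the jaws open and shut, and the axes are right-handed (so a half turn about z gives the same grasp; the last joint's range is limited). The gripper opens to 85 mm and grips with 20 to 120 N. Pads are 22 mm wide; open, the fingers measure 114 mm over their backs; the gripper's body (76 mm by 85 mm) begins 54 mm behind the grasp point. The pads swing forward as they close: fully open they stand 13 mm farther back than shut.
Start: joints at [1.277, 0.332, -0.065, 1.46, 0.022, 1.35, -0.088], TCP at [0.167, -0.602, 0.231] pointing down, gripper open.
Joint ranges: [-2.6, 2.6], [-0.5, 2.12], [-1.47, 1.34], [0.16, 2.42], [-1.27, 4.41], [0.06, 2.06], [-2.6, 2.6]. Speed limits (rad/s): [2.22, 2.22, 2.79, 2.79, 3.14, 3.14, 3.14].

## Interface

Orientations are given as a unit quaternion [x, y, z, w].
In Python, from workcell import monitor, eyes, ticket, models gives the robot as it stands.
- The arm moves only by the tool servo_tool, never from a script. Its argument "motion" is a list of rows, each a list of 7 numbers: the opening, from 0 (shut) to 1 (fully open), then the shift along the tool's x, y, z in m, then the turn, a rotation vector about the tool's x, y, z in degrees. In form: [[fingers, tx, ty, tz, rx, ry, rz], ...]. A call has 1 to 20 rows; each row is the pose to reach, as a shift and turn from the pose commanded when the call began, along the tool's axes at that moment; what a row does not reach only later rows make up. A row lasts 1/8 s, in which the tool goes at most 62.5 mm and 10.7 degrees, less where a joint would pass 70% of its speed; a pose out of reach is approached as far as the arm can. A call with a gripper value outside its range is refused whole. The fingers move at their own pace and stop on an object; "grip_force" is the grip in N (left out, the last holds). Time passes only in rows, so rows that repeat a pose let the fingers close. It gives the time, the measured TCP pose, the force and the opening at its end, in the units of the state.
- monitor.get_obs(): the state, without advancing time (a new reading comes with each control period).
- eyes.camera(name): name is "side" or "top" or "wrist"; returns (picture, depth): 384x512x3 uint8, blue, green, red; 384x512 float32, m along the optical axis (not along the pixel's ray), 0 where there is no reading.
- eyes.camera_info(name): a dict with "intrinsics" (3x3 intrinsics, pixels), "k1" (the pictures are not rectified: a ray, as slopes to the right and down, at radius r is drawn at 1 + k1 r^2 times it, then the intrinsics apply), "extrinsics" (4x4, takes a point from world to camera coordinates); the wrist camera has in their place "tool_from_camera" (4x4, takes a point from camera to tool coordinates, whose origin is the TCP and whose axes are the tool frame's). Camera axes: x right, y down, z forward; pixel columns grow to the right and rows downward; lengths in m; the calibration is good to about 2 mm. A picture is of the moment at which its call begins: read the wrist's pose just before it. camera_info takes no time and is no camera call.
- ticket.hand_in(): hands the job in, once; it reports no verdict.
Trained networks look in the newest picture that a camera, given by its name, has taken for a name from the list of things; names that differ only in an ending like _2 or _b are one class to them, and where a whole thing is asked for, a point or a joint stands for the part that bears it (a point fixed in the world has none). Each returns a list of dicts, best first, with "confidence" (0 to 1); they miss things now and then, are a little off and sometimes report something else, mostly with a low value. They report only what shows in the picture. A call takes as long as a camera call.
- models.boxes_of(camera, thing): "point" ([x, y, z] in m, in the coordinates of the camera as it stood for that picture, good to about 4 mm: the middle of the surface that is visible of it).
The state is a dict: "clock": time; "joint_pos": joint angles; "joint_velocities": joint speeds; "tau": joint torques, N m; "position": TCP position; "ee_rot": TCP orientation; "ft_force": force on the tool from outside, world axes, zero at the start; "torque": the same for the moment, N m; "grip_width": opening from 0.0 (shut) to 1.0 (fully open).
Only numpy, scipy, OpenCV 4.12 (cv2) and the standard library are available. Lean on these libraries where they do the work, as an engineer would, in place of code of your own. Each camera call takes 0.05 s, during which the arm holds its last target. There are 200 camera calls.

## Working session

There is one attempt and no reset: what is moved stays moved. The work goes in short steps, Python scripts to look and compute and a tool call to move; the robot and the scene stay as the last step left them, time stands still between calls to the robot, and variables do not carry over. Pictures are saved under pics/ and viewed, about 12 in all and at most 16, crops included, and the job is handed in when it is done.

Besides the shell and the picture viewer there is one more tool, called after "Call:" in YAML: its name, and indented under it one key for each argument. servo_tool: Moves the arm, as the interface text tells. Its arguments: {"type":"object","properties":{"motion":{"type":"array"},"grip_force":{"type":"number"}},"required":["motion"]}

```bash
mkdir -p pics; ls
cat > h.py <<'E'
import numpy as np, cv2
from workcell import monitor, eyes, ticket, models
from scipy.spatial.transform import Rotation as R
def T_wc(cam,obs=None):
    i=eyes.camera_info(cam)
    if cam!='wrist': return np.linalg.inv(np.array(i['extrinsics']))
    o=obs; T=np.eye(4); T[:3,:3]=R.from_quat(o['ee_rot']).as_matrix(); T[:3,3]=o['position']
    return T@np.array(i['tool_from_camera'])
def look(cam,things,save=None):
    o=monitor.get_obs(); T=T_wc(cam,o); im,d=eyes.camera(cam)
    if save: cv2.imwrite(save,im)
    out={}
    for t in things:
        out[t]=[(round(r['confidence'],2),np.round((T@np.r_[r['point'],1])[:3],4)) for r in models.boxes_of(cam,t)[:3]]
    return out,im,d,T
def cloud(cam,im,d,T):
    i=eyes.camera_info(cam);K=np.array(i['intrinsics']);h,w=d.shape
    u,v=np.meshgrid(np.arange(w),np.arange(h));k1=i['k1']
    p=np.stack([(u-K[0,2])/K[0,0],(v-K[1,2])/K[1,1]],-1);q=p.copy()
    for _ in range(10): q=p/(1+k1*(q**2).sum(-1,keepdims=True))
    P=np.concatenate([q*d[...,None],d[...,None]],-1)
    return P@T[:3,:3].T+T[:3,3]
B=['red_center','yellow_center','blue_center','green_center']
TR=['tray_red','tray_yellow','tray_blue','tray_green','tray_grey']
E
python3 - <<'E'
from h import *
o=monitor.get_obs(); print({k:np.round(v,3) for k,v in o.items()})
for c in ('top','side'):
    out,im,d,T=look(c,B+TR+['flask'],f'pics/{c}0.png')
    print(c,T[:3,3].round(3),T[:3,2].round(2),eyes.camera_info(c)['k1'])
    for k,v in out.items(): print(k,[(a,b.tolist()) for a,b in v])
    np.savez(f'{c}0.npz',im=im,d=d,T=T)
cv2.imwrite('pics/both0.png',np.hstack([cv2.resize(cv2.imread(f'pics/{c}0.png'),(400,300)) for c in('top','side')]))
E
```

```text
pics
{'clock': np.float64(0.0), 'joint_pos': array([ 1.277,  0.333, -0.065,  1.461,  0.022,  1.35 , -0.088]), 'joint_velocities': array([-0.002,  0.001, -0.001,  0.   ,  0.001,  0.001, -0.001]), 'tau': array([ 1.0000e-03, -6.2544e+01,  4.9000e-02, -3.9159e+01,  1.6000e-02,
        1.0000e-02,  0.0000e+00]), 'position': array([ 0.167, -0.602,  0.231]), 'ee_rot': array([ 0.796, -0.605, -0.001, -0.   ]), 'ft_force': array([ 0.435, -0.149, -0.207]), 'torque': array([-0.003, -0.033, -0.039]), 'grip_width': np.float64(1.002)}
top [ 0.248 -0.011  1.489] [ 0.2   0.02 -0.98] -0.04426632718630663
red_center [(0.57, [0.5976, 0.1196, 0.1117])]
yellow_center [(0.74, [0.6143, -0.1208, 0.1095])]
blue_center [(0.59, [0.4188, 0.2251, 0.109])]
green_center [(0.54, [0.4102, -0.2808, 0.109])]
tray_red [(0.72, [0.427, 0.2216, 0.0063]), (0.7, [0.6096, -0.1232, 0.1102])]
tray_yellow [(0.65, [0.4077, -0.2878, 0.0086])]
tray_blue [(0.83, [0.6261, -0.142, 0.02])]
tray_green [(0.76, [0.6018, 0.1207, 0.0061])]
tray_grey [(0.61, [0.4477, 0.0089, 0.0061]), (0.24, [0.6269, -0.1441, 0.0198])]
flask [(0.72, [0.6109, 0.4217, 0.0504])]
side [-0.04   0.819  0.96 ] [ 0.43 -0.6  -0.68] -0.06875634316293493
red_center [(0.66, [0.5955, 0.1411, 0.0718])]
yellow_center []
blue_center [(0.72, [0.4076, 0.2452, 0.0789])]
green_center [(0.7, [0.4037, -0.2691, 0.0693])]
tray_red [(0.7, [0.4175, 0.2519, 0.0121])]
tray_yellow [(0.91, [0.3913, -0.2757, 0.0128])]
tray_blue [(0.88, [0.6102, -0.1067, 0.014])]
tray_green [(0.95, [0.5932, 0.1514, 0.0155]), (0.23, [0.3874, -0.2757, 0.0115])]
tray_grey [(0.72, [0.4475, 0.0074, 0.0066])]
flask [(0.6, [0.6042, 0.4414, 0.0433])]
```

View pics/top0.png

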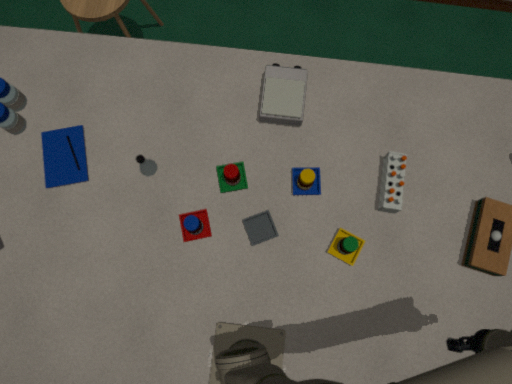

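View pics/side0.png

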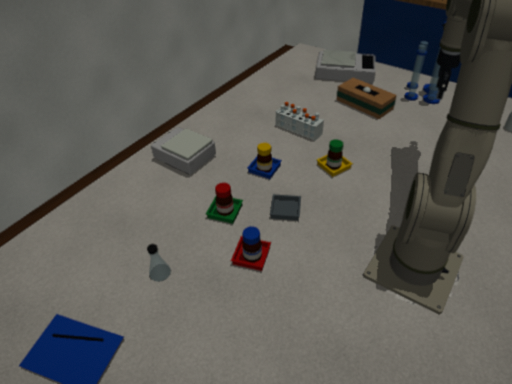

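The views agree: the red cap (232,173) is in the green tray, yellow (307,176) in blue, blue (192,224) in red, green (348,243) in yellow. The grey tray at (260,228) is empty. Next I measure cap and tray centres by colour and depth in both views.

```bash
cat >> h.py <<'E'
HUE={'red':(0,),'yellow':(25,),'blue':(115,),'green':(62,)}
def measure(P,im,near,wallz=(0.014,0.035)):
    """cap tops and tray rims near {colour:(x,y)}"""
    hsv=cv2.cvtColor(im,cv2.COLOR_BGR2HSV).astype(int); res={}
    for key,(c,x,y) in near.items():
        r=np.hypot(P[...,0]-x,P[...,1]-y)
        dh=np.abs((hsv[...,0]-HUE[c][0]+90)%180-90) if c in HUE else 0*hsv[...,0]
        col=(dh<14)&(hsv[...,1]>110) if c in HUE else (hsv[...,1]<90)
        if key[0]=='b': m=col&(r<.05)&(P[...,2]>.1)&(P[...,2]<.13)
        else: m=col&(r<.085)&(P[...,2]<wallz[1])&(P[...,2]>wallz[0])
        Q=P[m]
        if len(Q)<5: res[key]=(len(Q),); continue
        if key[0]=='b':
            (cx,cy),rad=cv2.minEnclosingCircle(Q[:,:2].astype(np.float32)*1000)
            res[key]=(len(Q),round(cx/1e3,4),round(cy/1e3,4),round(np.median(Q[:,2]),4),'r',round(rad,1))
        else:
            (cx,cy),wh,a=cv2.minAreaRect(Q[:,:2].astype(np.float32)*1000)
            res[key]=(len(Q),round(cx/1e3,4),round(cy/1e3,4),round(np.percentile(Q[:,2],90),4),'wh',np.round(wh,0).tolist(),round(a,1))
    return res
NEAR={'b_red':('red',.597,.13),'b_yellow':('yellow',.612,-.121),'b_blue':('blue',.416,.23),'b_green':('green',.41,-.28),
 't_red':('red',.422,.235),'t_yellow':('yellow',.403,-.28),'t_blue':('blue',.615,-.125),'t_green':('green',.6,.135),'t_grey':('grey',.448,.008)}
E
python3 - <<'E'
from h import *
for c in('top','side'):
    z=np.load(f'{c}0.npz'); P=cloud(c,z['im'],z['d'],z['T'])
    print(c)
    for wz in ((.014,.035),(-.005,.035)):
        for k,v in measure(P,z['im'],NEAR,wz).items(): print(k,v)
E
```

```text
top
b_red (173, 0.6105, 0.1262, np.float64(0.1107), 'r', 25.0)
b_yellow (172, 0.6231, -0.1287, np.float64(0.1105), 'r', 25.2)
b_blue (178, 0.4234, 0.2307, np.float64(0.1104), 'r', 24.7)
b_green (174, 0.4142, -0.2868, np.float64(0.1101), 'r', 24.2)
t_red (243, 0.4269, 0.2315, np.float64(0.0271), 'wh', [98.0, 99.0], 19.6)
t_yellow (248, 0.4152, -0.2915, np.float64(0.0277), 'wh', [99.0, 99.0], 67.9)
t_blue (193, 0.627, -0.133, np.float64(0.0278), 'wh', [97.0, 97.0], 7.8)
t_green (159, 0.6111, 0.1278, np.float64(0.0277), 'wh', [96.0, 95.0], 16.4)
t_grey (238, 0.4458, 0.0081, np.float64(0.0278), 'wh', [99.0, 98.0], 27.5)
b_red (173, 0.6105, 0.1262, np.float64(0.1107), 'r', 25.0)
b_yellow (172, 0.6231, -0.1287, np.float64(0.1105), 'r', 25.2)
b_blue (178, 0.4234, 0.2307, np.float64(0.1104), 'r', 24.7)
b_green (174, 0.4142, -0.2868, np.float64(0.1101), 'r', 24.2)
t_red (520, 0.4269, 0.2315, np.float64(0.0258), 'wh', [98.0, 99.0], 19.6)
t_yellow (552, 0.4152, -0.2915, np.float64(0.0257), 'wh', [99.0, 99.0], 67.9)
t_blue (418, 0.627, -0.133, np.float64(0.0261), 'wh', [97.0, 97.0], 7.8)
t_green
[... 702 characters left out ...]
grey (238, 0.4432, 0.0096, np.float64(0.0241), 'wh', [98.0, 102.0], 27.3)
b_red (151, 0.6084, 0.1265, np.float64(0.1089), 'r', 27.2)
b_yellow (114, 0.6184, -0.1274, np.float64(0.1084), 'r', 28.3)
b_blue (205, 0.4202, 0.2339, np.float64(0.1088), 'r', 25.2)
b_green (102, 0.4132, -0.2841, np.float64(0.1085), 'r', 24.9)
t_red (572, 0.4288, 0.2225, np.float64(0.0247), 'wh', [99.0, 118.0], 19.0)
t_yellow (348, 0.4166, -0.3055, np.float64(0.0228), 'wh', [128.0, 122.0], 68.4)
t_blue (290, 0.6254, -0.1311, np.float64(0.023), 'wh', [100.0, 104.0], 6.5)
t_green (389, 0.61, 0.1283, np.float64(0.023), 'wh', [98.0, 102.0], 16.9)
t_grey (1375, 0.4471, 0.0094, np.float64(0.0209), 'wh', [167.0, 167.0], 76.6)
```

Both views agree within about 4 mm, and the sizes and heights match the text. The plan is blue→grey, red→red, green→green, yellow→yellow, blue→blue. First move is above the blue bottle, via (0.50, -0.25).

Call:
servo_tool:
  motion:
    - [1,-0.25,-0.415,0,0,0,0]
    - [1,-0.25,-0.415,0,0,0,0]
    - [1,-0.25,-0.415,0,0,0,0]
    - [1,-0.25,-0.415,0,0,0,0]
    - [1,-0.25,-0.415,0,0,0,0]
    - [1,-0.25,-0.415,0,0,0,0]
    - [1,-0.25,-0.415,0,0,0,0]
    - [1,-0.25,-0.415,0,0,0,0]
    - [1,-0.25,-0.415,0,0,0,0]
    - [1,-0.735,-0.468,0,0,0,0]
    - [1,-0.735,-0.468,0,0,0,0]
    - [1,-0.735,-0.468,0,0,0,0]
    - [1,-0.735,-0.468,0,0,0,0]
    - [1,-0.735,-0.468,0,0,0,0]
    - [1,-0.735,-0.468,0,0,0,0]
    - [1,-0.735,-0.468,0,0,0,0]
    - [1,-0.735,-0.468,0,0,0,0]
    - [1,-0.735,-0.468,0,0,0,0]
    - [1,-0.735,-0.468,0,0,0,0]
    - [1,-0.735,-0.468,0,0,0,0]
  grip_force: 60

```text
clock: 3.6
position: [0.4222, 0.2294, 0.2312]
ee_rot: [0.795, -0.606, 0.0, 0.0]
ft_force: [-0.1, -1.0, 0.2]
grip_width: 1.0
```

```bash
cat >> h.py <<'E'
def go(*targets):
    """tool-axis shifts from the present pose to world targets, cumulative from the call's start"""
    o=monitor.get_obs(); M=R.from_quat(o['ee_rot']).as_matrix()
    print('t',round(float(o['clock']),2),'pos',o['position'].round(4),'x',M[:,0].round(3),'z',M[:,2].round(3),'q',o['joint_pos'].round(2),'grip',round(float(o['grip_width']),3),'F',o['ft_force'].round(1))
    for t in targets: print(t,'->',(M.T@(np.array(t)-o['position'])).round(4))
E
python3 - <<'E'
from h import *
out,im,d,T=look('wrist',[],'pics/w1.png')
for k,v in measure(cloud('wrist',im,d,T),im,NEAR).items(): print(k,v)
go((.422,.232,.231),(.422,.232,.073))
E
```

```text
b_red (2253, 0.6085, 0.1284, np.float64(0.1101), 'r', 25.4)
b_yellow (0,)
b_blue (1931, 0.4232, 0.2327, np.float64(0.1106), 'r', 24.8)
b_green (0,)
t_red (1533, 0.4251, 0.2332, np.float64(0.0246), 'wh', [97.0, 98.0], 18.9)
t_yellow (0,)
t_blue (0,)
t_green (1280, 0.5992, 0.1266, np.float64(0.0242), 'wh', [74.0, 99.0], 16.8)
t_grey (2047, 0.4433, 0.0096, np.float64(0.0243), 'wh', [98.0, 99.0], 27.9)
t 3.65 pos [0.4221 0.2296 0.2313] x [ 0.265 -0.964  0.001] z [ 0.    -0.001 -1.   ] q [ 0.24  0.07 -0.86  1.79  0.06  1.3  -1.93] grip 1.001 F [-0.3  0.8  0.2]
(0.422, 0.232, 0.231) -> [-0.0023 -0.0005  0.0003]
(0.422, 0.232, 0.073) -> [-0.0024 -0.0005  0.1583]
```

View pics/w1.png

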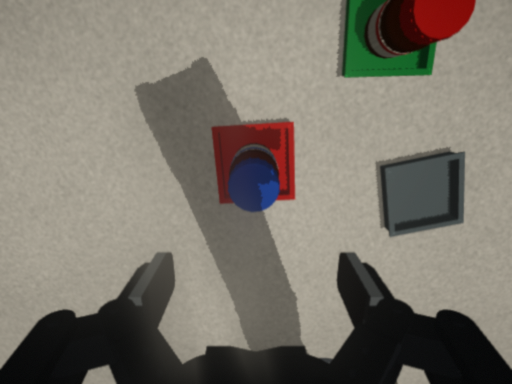

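The wrist view shows the blue cap at (254,185) in the red tray, with the empty grey tray at (423,193). Wrist measurements agree with the fixed cameras, so I go down and grip the cap.

Call:
servo_tool:
  motion:
    - [1,-0.003,-0.002,0.03,0,0,0]
    - [1,-0.003,-0.002,0.07,0,0,0]
    - [1,-0.003,-0.002,0.11,0,0,0]
    - [1,-0.003,-0.002,0.14,0,0,0]
    - [1,-0.003,-0.002,0.155,0,0,0]
    - [1,-0.003,-0.002,0.158,0,0,0]
    - [1,-0.003,-0.002,0.158,0,0,0]
    - [0.4,-0.003,-0.002,0.158,0,0,0]
    - [0.3,-0.003,-0.002,0.158,0,0,0]
    - [0.3,-0.003,-0.002,0.158,0,0,0]
    - [0.3,-0.003,-0.002,0.158,0,0,0]
    - [0.3,-0.003,-0.002,0.158,0,0,0]
    - [0.3,-0.003,-0.002,0.158,0,0,0]
  grip_force: 50

```text
clock: 5.28
position: [0.4234, 0.2346, 0.0741]
ee_rot: [0.796, -0.605, 0.001, -0.0]
ft_force: [0.1, -1.2, 5.0]
grip_width: 0.582
```

Run:
```python
from h import *
go((.423,.233,.173),(.4435,.0095,.173),(.4435,.0095,.075))
```

```text
t 5.28 pos [0.4234 0.2346 0.0741] x [ 0.267 -0.964  0.   ] z [ 0.002 -0.    -1.   ] q [ 0.15  0.28 -0.83  1.97  0.25  0.99 -2.1 ] grip 0.582 F [ 0.1 -1.2  5. ]
(0.423, 0.233, 0.173) -> [ 0.0015  0.0006 -0.0989]
(0.4435, 0.0095, 0.173) -> [ 0.2224  0.0406 -0.0989]
(0.4435, 0.0095, 0.075) -> [ 0.2223  0.0408 -0.0009]
```

Call:
servo_tool:
  motion:
    - [0.3,0,0,-0.01,0,0,0]
    - [0.3,0,0,-0.03,0,0,0]
    - [0.3,0,0,-0.06,0,0,0]
    - [0.3,0,0,-0.085,0,0,0]
    - [0.3,0.01,0.002,-0.098,0,0,0]
    - [0.3,0.03,0.006,-0.1,0,0,0]
    - [0.3,0.06,0.011,-0.1,0,0,0]
    - [0.3,0.1,0.018,-0.1,0,0,0]
    - [0.3,0.14,0.026,-0.1,0,0,0]
    - [0.3,0.18,0.033,-0.1,0,0,0]
    - [0.3,0.205,0.038,-0.1,0,0,0]
    - [0.3,0.218,0.04,-0.1,0,0,0]
    - [0.3,0.222,0.041,-0.1,0,0,0]
    - [0.3,0.222,0.041,-0.1,0,0,0]
    - [0.3,0.222,0.041,-0.09,0,0,0]
    - [0.3,0.222,0.041,-0.06,0,0,0]
    - [0.3,0.222,0.041,-0.05,0,0,0]

```text
clock: 7.4
position: [0.4413, 0.0103, 0.1215]
ee_rot: [0.796, -0.605, -0.001, 0.001]
ft_force: [0.5, 0.5, -1.5]
grip_width: 0.571
```

Run:
```python
from h import *
for c in('top','side'):
    out,im,d,T=look(c,[],f'pics/{c}1.png')
    N=dict(t_grey=NEAR['t_grey'],b_blue=('blue',.4435,.01)); P=cloud(c,im,d,T)
    P2=P.copy(); P2[...,2]-=.05
    print(c,measure(P,im,{'t_grey':NEAR['t_grey']}),measure(P2,im,{'b_blue':('blue',.4435,.01)}))
go((.4435,.0095,.075))
cv2.imwrite('pics/s1c.png',cv2.resize(cv2.imread('pics/side1.png')[130:290,180:380],None,fx=3,fy=3))
```

```text
top {'t_grey': (0,)} {'b_blue': (0,)}
side {'t_grey': (185, 0.4436, 0.0086, np.float64(0.0242), 'wh', [98.0, 103.0], 27.6)} {'b_blue': (66, 0.4361, 0.0137, np.float64(0.107), 'r', 33.3)}
t 7.5 pos [0.4417 0.0102 0.1223] x [ 0.268 -0.963 -0.001] z [-0.002  0.    -1.   ] q [ 0.53  0.07 -0.66  2.02  0.05  1.06 -1.46] grip 0.576 F [ 0.2 -0.8 -1.4]
(0.4435, 0.0095, 0.075) -> [ 0.0012 -0.0016  0.0473]
```

View pics/s1c.png

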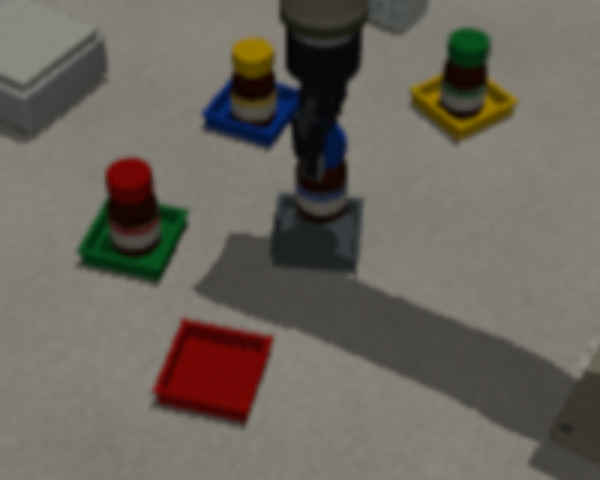

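The bottle hangs upright over the grey tray (320,200 in the crop). I lower it slowly, release and rise.

Call:
servo_tool:
  motion:
    - [0.3,0.001,-0.002,0.015,0,0,0]
    - [0.3,0.001,-0.002,0.03,0,0,0]
    - [0.3,0.001,-0.002,0.038,0,0,0]
    - [0.3,0.001,-0.002,0.043,0,0,0]
    - [0.3,0.001,-0.002,0.046,0,0,0]
    - [0.3,0.001,-0.002,0.048,0,0,0]
    - [0.3,0.001,-0.002,0.048,0,0,0]
    - [0.3,0.001,-0.002,0.048,0,0,0]

```text
clock: 8.5
position: [0.4449, 0.0093, 0.0755]
ee_rot: [0.796, -0.605, 0.0, -0.0]
ft_force: [-0.2, 0.2, -2.3]
grip_width: 0.572
```

Call:
servo_tool:
  motion:
    - [0.7,0,0,0,0,0,0]
    - [1,0,0,0,0,0,0]
    - [1,0,0,0,0,0,0]
    - [1,0,0,0,0,0,0]
    - [1,0,0,-0.01,0,0,0]
    - [1,0,0,-0.04,0,0,0]
    - [1,0,0,-0.08,0,0,0]
    - [1,0,0,-0.12,0,0,0]
    - [1,0,0,-0.14,0,0,0]
    - [1,0,0,-0.14,0,0,0]

```text
clock: 9.75
position: [0.4456, 0.0094, 0.2171]
ee_rot: [0.796, -0.605, 0.002, -0.001]
ft_force: [-0.7, -0.4, -0.4]
grip_width: 1.001
```

Run:
```python
from h import *
out,im,d,T=look('wrist',[],'pics/w2.png')
for k,v in measure(cloud('wrist',im,d,T),im,{**NEAR,'b_blue':('blue',.4435,.01)}).items(): print(k,v)
go((.6085,.1275,.215),(.6085,.1275,.074))
```

```text
b_red (0,)
b_yellow (3481, 0.6211, -0.1256, np.float64(0.11), 'r', 25.2)
b_blue (2188, 0.4444, 0.0078, np.float64(0.1105), 'r', 25.1)
b_green (669, 0.4119, -0.2795, np.float64(0.1094), 'r', 23.1)
t_red (2553, 0.425, 0.2329, np.float64(0.0245), 'wh', [98.0, 100.0], 18.7)
t_yellow (1473, 0.4132, -0.2884, np.float64(0.0241), 'wh', [100.0, 98.0], 68.1)
t_blue (1613, 0.6236, -0.1319, np.float64(0.0241), 'wh', [94.0, 99.0], 7.9)
t_green (1209, 0.58, 0.1206, np.float64(0.0242), 'wh', [38.0, 97.0], 15.3)
t_grey (1776, 0.4425, 0.0093, np.float64(0.0247), 'wh', [98.0, 98.0], 27.7)
t 9.8 pos [0.4449 0.0093 0.2157] x [ 0.268 -0.964  0.001] z [ 0.001 -0.    -1.   ] q [ 0.55 -0.03 -0.66  1.9  -0.02  1.26 -1.4 ] grip 0.999 F [ 0.3  0.4 -0.3]
(0.6085, 0.1275, 0.215) -> [-0.0701 -0.1892  0.0009]
(0.6085, 0.1275, 0.074) -> [-0.0702 -0.1891  0.1419]
```

Blue is parked (2 mm off centre, cap top 0.1105). Now red.

Call:
servo_tool:
  motion:
    - [1,-0.01,-0.03,0,0,0,0]
    - [1,-0.03,-0.08,0,0,0,0]
    - [1,-0.047,-0.13,0,0,0,0]
    - [1,-0.065,-0.17,0,0,0,0]
    - [1,-0.07,-0.188,0,0,0,0]
    - [1,-0.07,-0.189,0.01,0,0,0]
    - [1,-0.07,-0.189,0.04,0,0,0]
    - [1,-0.07,-0.189,0.08,0,0,0]
    - [1,-0.07,-0.189,0.115,0,0,0]
    - [1,-0.07,-0.189,0.135,0,0,0]
    - [1,-0.07,-0.189,0.142,0,0,0]
    - [1,-0.07,-0.189,0.142,0,0,0]
    - [0.4,-0.07,-0.189,0.142,0,0,0]
    - [0.3,-0.07,-0.189,0.142,0,0,0]
    - [0.3,-0.07,-0.189,0.142,0,0,0]
    - [0.3,-0.07,-0.189,0.142,0,0,0]
    - [0.3,-0.07,-0.189,0.142,0,0,0]
    - [0.3,-0.07,-0.189,0.142,0,0,0]

```text
clock: 12.05
position: [0.6089, 0.1274, 0.0745]
ee_rot: [0.796, -0.605, 0.001, -0.001]
ft_force: [-0.4, -1.2, 5.3]
grip_width: 0.575
```

Run:
```python
from h import *
go((.6085,.1275,.174),(.4253,.2327,.174),(.4253,.2327,.075))
```

```text
t 12.05 pos [0.6089 0.1274 0.0745] x [ 0.267 -0.964  0.   ] z [ 0.002  0.    -1.   ] q [ 0.24  0.55 -0.68  1.61  0.37  1.11 -1.84] grip 0.575 F [-0.4 -1.2  5.3]
(0.6085, 0.1275, 0.174) -> [-0.0002  0.0002 -0.0995]
(0.4253, 0.2327, 0.174) -> [-0.1505  0.1486 -0.0999]
(0.4253, 0.2327, 0.075) -> [-0.1506  0.1488 -0.0009]
```

Call:
servo_tool:
  motion:
    - [0.3,0,0,-0.01,0,0,0]
    - [0.3,0,0,-0.03,0,0,0]
    - [0.3,0,0,-0.06,0,0,0]
    - [0.3,0,0,-0.085,0,0,0]
    - [0.3,-0.005,0.005,-0.098,0,0,0]
    - [0.3,-0.02,0.02,-0.1,0,0,0]
    - [0.3,-0.043,0.043,-0.1,0,0,0]
    - [0.3,-0.07,0.07,-0.1,0,0,0]
    - [0.3,-0.1,0.098,-0.1,0,0,0]
    - [0.3,-0.125,0.123,-0.1,0,0,0]
    - [0.3,-0.142,0.141,-0.1,0,0,0]
    - [0.3,-0.149,0.148,-0.1,0,0,0]
    - [0.3,-0.151,0.149,-0.1,0,0,0]
    - [0.3,-0.151,0.149,-0.095,0,0,0]
    - [0.3,-0.151,0.149,-0.07,0,0,0]
    - [0.3,-0.151,0.149,-0.05,0,0,0]
    - [0.3,-0.151,0.149,-0.035,0,0,0]
    - [0.3,-0.151,0.149,-0.03,0,0,0]
    - [0.3,-0.151,0.149,-0.03,0,0,0]

```text
clock: 14.42
position: [0.4243, 0.233, 0.1033]
ee_rot: [0.796, -0.605, -0.0, 0.0]
ft_force: [0.4, -1.0, -1.6]
grip_width: 0.575
```

Run:
```python
from h import *
go((.4253,.2327,.0755))
```

```text
t 14.43 pos [0.4243 0.233  0.1033] x [ 0.267 -0.964 -0.   ] z [-0.  0. -1.] q [ 0.18  0.24 -0.85  1.94  0.21  1.05 -2.06] grip 0.575 F [ 0.4 -1.  -1.6]
(0.4253, 0.2327, 0.0755) -> [ 0.0005 -0.0009  0.0278]
```

Call:
servo_tool:
  motion:
    - [0.3,0,-0.001,0.01,0,0,0]
    - [0.3,0,-0.001,0.018,0,0,0]
    - [0.3,0,-0.001,0.023,0,0,0]
    - [0.3,0,-0.001,0.027,0,0,0]
    - [0.3,0,-0.001,0.029,0,0,0]
    - [0.3,0,-0.001,0.029,0,0,0]
    - [0.3,0,-0.001,0.029,0,0,0]
    - [0.7,0,-0.001,0.029,0,0,0]
    - [1,0,-0.001,0.029,0,0,0]
    - [1,0,-0.001,0.029,0,0,0]
    - [1,0,-0.001,0.029,0,0,0]
    - [1,0,-0.001,0.02,0,0,0]
    - [1,0,-0.001,-0.01,0,0,0]
    - [1,0,-0.001,-0.05,0,0,0]
    - [1,0,-0.001,-0.09,0,0,0]
    - [1,0,-0.001,-0.112,0,0,0]
    - [1,0,-0.001,-0.112,0,0,0]

```text
clock: 16.55
position: [0.4259, 0.2338, 0.2173]
ee_rot: [0.796, -0.605, 0.001, -0.001]
ft_force: [-0.5, 0.4, -0.8]
grip_width: 1.0
```

Run:
```python
from h import *
out,im,d,T=look('wrist',[],'pics/w3.png')
for k,v in measure(cloud('wrist',im,d,T),im,{**NEAR,'b_blue':('blue',.4435,.01),'b_red':('red',.4255,.2327)}).items(): print(k,v)
go((.5,0,.215),(.4132,-.2835,.215),(.4132,-.2835,.074))
```

```text
b_red (2264, 0.4259, 0.2333, np.float64(0.1106), 'r', 25.7)
b_yellow (0,)
b_blue (2154, 0.4438, 0.0103, np.float64(0.1101), 'r', 25.7)
b_green (0,)
t_red (1668, 0.4252, 0.2331, np.float64(0.0246), 'wh', [98.0, 98.0], 18.7)
t_yellow (0,)
t_blue (0,)
t_green (1925, 0.6004, 0.1271, np.float64(0.0241), 'wh', [77.0, 99.0], 17.0)
t_grey (1924, 0.4434, 0.0094, np.float64(0.026), 'wh', [98.0, 99.0], 27.9)
t 16.6 pos [0.4254 0.2333 0.2159] x [ 0.267 -0.964  0.   ] z [ 0.002  0.    -1.   ] q [ 0.24  0.1  -0.87  1.8   0.08  1.27 -1.95] grip 0.997 F [ 0.3 -0.2 -0.6]
(0.5, 0, 0.215) -> [ 0.2448 -0.0095  0.001 ]
(0.4132, -0.2835, 0.215) -> [0.4947 0.1499 0.0008]
(0.4132, -0.2835, 0.074) -> [0.4947 0.1501 0.1418]
```

Red is in its tray, within 1 mm of centre. Now green.

Call:
servo_tool:
  motion:
    - [1,0.06,-0.002,0,0,0,0]
    - [1,0.12,-0.005,0,0,0,0]
    - [1,0.18,-0.007,0,0,0,0]
    - [1,0.245,-0.009,0,0,0,0]
    - [1,0.3,0.025,0,0,0,0]
    - [1,0.35,0.058,0,0,0,0]
    - [1,0.4,0.09,0,0,0,0]
    - [1,0.45,0.122,0,0,0,0]
    - [1,0.485,0.144,0,0,0,0]
    - [1,0.495,0.15,0,0,0,0]
    - [1,0.495,0.15,0,0,0,0]
    - [1,0.495,0.15,0,0,0,0]

```text
clock: 18.1
position: [0.4136, -0.2822, 0.215]
ee_rot: [0.797, -0.604, -0.0, -0.0]
ft_force: [0.2, 0.3, 0.2]
grip_width: 0.997
```

Run:
```python
from h import *
out,im,d,T=look('wrist',[],'pics/w4.png')
for k,v in measure(cloud('wrist',im,d,T),im,{k:NEAR[k] for k in('b_green','t_yellow','b_yellow','t_blue')}).items(): print(k,v)
go((.4132,-.284,.074))
```

```text
b_green (2015, 0.4145, -0.2872, np.float64(0.1105), 'r', 24.4)
t_yellow (1517, 0.4122, -0.2896, np.float64(0.0245), 'wh', [98.0, 98.0], 67.9)
b_yellow (0,)
t_blue (0,)
t 18.15 pos [ 0.4137 -0.2823  0.2151] x [ 0.27  -0.963 -0.   ] z [-0.  0. -1.] q [ 0.87  0.09 -0.39  1.79  0.04  1.27 -0.82] grip 0.999 F [ 0.1  0.2 -0.1]
(0.4132, -0.284, 0.074) -> [0.0016 0.0009 0.1411]
```

Call:
servo_tool:
  motion:
    - [1,0.004,0.001,0.02,0,0,0]
    - [1,0.004,0.001,0.06,0,0,0]
    - [1,0.004,0.001,0.1,0,0,0]
    - [1,0.004,0.001,0.13,0,0,0]
    - [1,0.004,0.001,0.141,0,0,0]
    - [1,0.004,0.001,0.141,0,0,0]
    - [0.4,0.004,0.001,0.141,0,0,0]
    - [0.3,0.004,0.001,0.141,0,0,0]
    - [0.3,0.004,0.001,0.141,0,0,0]
    - [0.3,0.004,0.001,0.141,0,0,0]
    - [0.3,0.004,0.001,0.141,0,0,0]
    - [0.3,0.004,0.001,0.141,0,0,0]

```text
clock: 19.65
position: [0.4138, -0.2885, 0.0756]
ee_rot: [0.796, -0.605, 0.001, 0.0]
ft_force: [-0.8, 0.5, 5.6]
grip_width: 0.575
```

Run:
```python
from h import *
go((.5,-.05,.214),(.6098,.1282,.214),(.6098,.1282,.075))
```

```text
t 19.65 pos [ 0.4138 -0.2885  0.0756] x [ 0.267 -0.964  0.002] z [ 0.002 -0.001 -1.   ] q [ 0.86  0.25 -0.38  1.93  0.11  0.98 -0.87] grip 0.575 F [-0.8  0.5  5.6]
(0.5, -0.05, 0.214) -> [-0.2065 -0.147  -0.1386]
(0.6098, 0.1282, 0.214) -> [-0.3489 -0.3004 -0.1386]
(0.6098, 0.1282, 0.075) -> [-0.3492 -0.3002  0.0004]
```

Call:
servo_tool:
  motion:
    - [0.3,0,0,-0.01,0,0,0]
    - [0.3,0,0,-0.03,0,0,0]
    - [0.3,0,0,-0.065,0,0,0]
    - [0.3,0,0,-0.1,0,0,0]
    - [0.3,-0.008,-0.007,-0.13,0,0,0]
    - [0.3,-0.025,-0.022,-0.139,0,0,0]
    - [0.3,-0.052,-0.045,-0.139,0,0,0]
    - [0.3,-0.087,-0.075,-0.139,0,0,0]
    - [0.3,-0.122,-0.105,-0.139,0,0,0]
    - [0.3,-0.157,-0.135,-0.139,0,0,0]
    - [0.3,-0.192,-0.165,-0.139,0,0,0]
    - [0.3,-0.227,-0.195,-0.139,0,0,0]
    - [0.3,-0.262,-0.225,-0.139,0,0,0]
    - [0.3,-0.297,-0.255,-0.139,0,0,0]
    - [0.3,-0.325,-0.279,-0.139,0,0,0]
    - [0.3,-0.342,-0.294,-0.139,0,0,0]
    - [0.3,-0.349,-0.3,-0.139,0,0,0]
    - [0.3,-0.349,-0.3,-0.139,0,0,0]
    - [0.3,-0.349,-0.3,-0.12,0,0,0]
    - [0.3,-0.349,-0.3,-0.1,0,0,0]

```text
clock: 22.15
position: [0.6085, 0.1271, 0.1727]
ee_rot: [0.796, -0.606, 0.0, 0.001]
ft_force: [-0.6, -0.4, -2.5]
grip_width: 0.574
```

Run:
```python
from h import *
go((.6098,.1282,.0765))
```

```text
t 22.15 pos [0.6085 0.1271 0.1727] x [ 0.266 -0.964  0.001] z [-0.    -0.001 -1.   ] q [ 0.23  0.44 -0.66  1.52  0.28  1.28 -1.77] grip 0.574 F [-0.6 -0.4 -2.5]
(0.6098, 0.1282, 0.0765) -> [-0.0008 -0.0016  0.0962]
```

Call:
servo_tool:
  motion:
    - [0.3,-0.001,-0.002,0.02,0,0,0]
    - [0.3,-0.001,-0.002,0.045,0,0,0]
    - [0.3,-0.001,-0.002,0.068,0,0,0]
    - [0.3,-0.001,-0.002,0.082,0,0,0]
    - [0.3,-0.001,-0.002,0.09,0,0,0]
    - [0.3,-0.001,-0.002,0.095,0,0,0]
    - [0.3,-0.001,-0.002,0.098,0,0,0]
    - [0.3,-0.001,-0.002,0.098,0,0,0]
    - [0.3,-0.001,-0.002,0.098,0,0,0]
    - [0.7,-0.001,-0.002,0.098,0,0,0]
    - [1,-0.001,-0.002,0.098,0,0,0]
    - [1,-0.001,-0.002,0.098,0,0,0]
    - [1,-0.001,-0.002,0.098,0,0,0]
    - [1,-0.001,-0.002,0.09,0,0,0]
    - [1,-0.001,-0.002,0.06,0,0,0]
    - [1,-0.001,-0.002,0.02,0,0,0]
    - [1,-0.001,-0.002,-0.02,0,0,0]
    - [1,-0.001,-0.002,-0.042,0,0,0]
    - [1,-0.001,-0.002,-0.042,0,0,0]

```text
clock: 24.52
position: [0.6113, 0.1305, 0.2187]
ee_rot: [0.796, -0.605, 0.001, -0.001]
ft_force: [-0.4, -0.8, -0.9]
grip_width: 1.0
```

Run:
```python
from h import *
out,im,d,T=look('wrist',[],'pics/w5.png')
for k,v in measure(cloud('wrist',im,d,T),im,{'b_green':('green',.61,.128),'t_green':NEAR['t_green'],'b_blue':('blue',.4435,.01)}).items(): print(k,v)
go((.62,-.127,.215),(.62,-.127,.074))
```

```text
b_green (2067, 0.61, 0.1313, np.float64(0.1105), 'r', 25.7)
t_green (1328, 0.6102, 0.1294, np.float64(0.0245), 'wh', [97.0, 96.0], 17.1)
b_blue (874, 0.4507, 0.0115, np.float64(0.1102), 'r', 23.9)
t 24.57 pos [0.6107 0.1301 0.217 ] x [ 0.267 -0.964  0.   ] z [ 0.001  0.    -1.   ] q [ 0.23  0.42 -0.67  1.46  0.26  1.36 -1.76] grip 1.0 F [-0.1  1.  -1. ]
(0.62, -0.127, 0.215) -> [0.2502 0.0598 0.002 ]
(0.62, -0.127, 0.074) -> [0.2502 0.06   0.143 ]
```

Green is placed 2 mm from its tray centre. Now above yellow.

Call:
servo_tool:
  motion:
    - [1,0.03,0.007,0,0,0,0]
    - [1,0.08,0.019,0,0,0,0]
    - [1,0.13,0.031,0,0,0,0]
    - [1,0.18,0.043,0,0,0,0]
    - [1,0.225,0.054,0,0,0,0]
    - [1,0.248,0.059,0,0,0,0]
    - [1,0.25,0.06,0,0,0,0]
    - [1,0.25,0.06,0,0,0,0]
    - [1,0.25,0.06,0,0,0,0]

```text
clock: 25.7
position: [0.6197, -0.1246, 0.2164]
ee_rot: [0.797, -0.604, -0.0, -0.0]
ft_force: [0.4, 0.7, -0.1]
grip_width: 1.001
```

Run:
```python
from h import *
out,im,d,T=look('wrist',[],'pics/w6.png')
for k,v in measure(cloud('wrist',im,d,T),im,{k:NEAR[k] for k in('b_yellow','t_blue')}).items(): print(k,v)
go((.62,-.127,.074))
```

```text
b_yellow (2260, 0.6226, -0.1273, np.float64(0.1105), 'r', 25.3)
t_blue (1504, 0.6262, -0.1321, np.float64(0.0244), 'wh', [97.0, 97.0], 7.2)
t 25.75 pos [ 0.6197 -0.125   0.2164] x [ 0.27  -0.963 -0.   ] z [ 0.  0. -1.] q [ 0.56  0.41 -0.58  1.44  0.23  1.36 -1.32] grip 1.004 F [0.3 0.  0. ]
(0.62, -0.127, 0.074) -> [0.0021 0.0003 0.1424]
```

Call:
servo_tool:
  motion:
    - [1,0.003,-0.0015,0.02,0,0,0]
    - [1,0.003,-0.0015,0.06,0,0,0]
    - [1,0.003,-0.0015,0.1,0,0,0]
    - [1,0.003,-0.0015,0.13,0,0,0]
    - [1,0.003,-0.0015,0.142,0,0,0]
    - [1,0.003,-0.0015,0.142,0,0,0]
    - [0.4,0.003,-0.0015,0.142,0,0,0]
    - [0.3,0.003,-0.0015,0.142,0,0,0]
    - [0.3,0.003,-0.0015,0.142,0,0,0]
    - [0.3,0.003,-0.0015,0.142,0,0,0]
    - [0.3,0.003,-0.0015,0.142,0,0,0]
    - [0.3,0.003,-0.0015,0.142,0,0,0]

```text
clock: 27.25
position: [0.6226, -0.1295, 0.0758]
ee_rot: [0.796, -0.605, 0.001, -0.0]
ft_force: [-1.0, 0.1, 6.9]
grip_width: 0.57
```

Run:
```python
from h import *
go((.4125,-.2893,.175),(.4125,-.2893,.075))
```

```text
t 27.25 pos [ 0.6226 -0.1295  0.0758] x [ 0.268 -0.964  0.001] z [ 0.002 -0.001 -1.   ] q [ 0.54  0.54 -0.54  1.58  0.3   1.11 -1.37] grip 0.57 F [-1.   0.1  6.9]
(0.4125, -0.2893, 0.175) -> [ 0.0979  0.245  -0.0996]
(0.4125, -0.2893, 0.075) -> [0.0978 0.2452 0.0004]
```

Call:
servo_tool:
  motion:
    - [0.3,0,0,-0.01,0,0,0]
    - [0.3,0,0,-0.03,0,0,0]
    - [0.3,0,0,-0.06,0,0,0]
    - [0.3,0,0,-0.085,0,0,0]
    - [0.3,0.004,0.01,-0.098,0,0,0]
    - [0.3,0.012,0.03,-0.1,0,0,0]
    - [0.3,0.026,0.065,-0.1,0,0,0]
    - [0.3,0.042,0.105,-0.1,0,0,0]
    - [0.3,0.058,0.145,-0.1,0,0,0]
    - [0.3,0.074,0.185,-0.1,0,0,0]
    - [0.3,0.088,0.22,-0.1,0,0,0]
    - [0.3,0.096,0.24,-0.1,0,0,0]
    - [0.3,0.098,0.245,-0.1,0,0,0]
    - [0.3,0.098,0.245,-0.095,0,0,0]
    - [0.3,0.098,0.245,-0.07,0,0,0]
    - [0.3,0.098,0.245,-0.05,0,0,0]
    - [0.3,0.098,0.245,-0.035,0,0,0]
    - [0.3,0.098,0.245,-0.03,0,0,0]
    - [0.3,0.098,0.245,-0.03,0,0,0]

```text
clock: 29.62
position: [0.4122, -0.2892, 0.1044]
ee_rot: [0.796, -0.605, 0.0, -0.0]
ft_force: [-0.2, -0.5, -2.2]
grip_width: 0.577
```

Run:
```python
from h import *
go((.4125,-.2893,.0765))
```

```text
t 29.62 pos [ 0.4122 -0.2892  0.1044] x [ 0.268 -0.963 -0.   ] z [ 0.  0. -1.] q [ 0.97  0.22 -0.49  1.91  0.12  1.04 -0.87] grip 0.577 F [-0.2 -0.5 -2.2]
(0.4125, -0.2893, 0.0765) -> [ 0.0002 -0.0002  0.0279]
```

Call:
servo_tool:
  motion:
    - [0.3,0,0,0.01,0,0,0]
    - [0.3,0,0,0.018,0,0,0]
    - [0.3,0,0,0.023,0,0,0]
    - [0.3,0,0,0.027,0,0,0]
    - [0.3,0,0,0.029,0,0,0]
    - [0.3,0,0,0.029,0,0,0]
    - [0.3,0,0,0.029,0,0,0]
    - [0.7,0,0,0.029,0,0,0]
    - [1,0,0,0.029,0,0,0]
    - [1,0,0,0.029,0,0,0]
    - [1,0,0,0.029,0,0,0]
    - [1,0,0,0.02,0,0,0]
    - [1,0,0,-0.01,0,0,0]
    - [1,0,0,-0.05,0,0,0]
    - [1,0,0,-0.09,0,0,0]
    - [1,0,0,-0.112,0,0,0]
    - [1,0,0,-0.112,0,0,0]

```text
clock: 31.75
position: [0.4128, -0.2898, 0.2185]
ee_rot: [0.796, -0.605, 0.002, 0.0]
ft_force: [1.2, -0.5, 0.0]
grip_width: 1.0
```

Run:
```python
from h import *
out,im,d,T=look('wrist',[],'pics/w7.png')
for k,v in measure(cloud('wrist',im,d,T),im,{'b_yellow':('yellow',.4125,-.289),'t_yellow':NEAR['t_yellow'],'b_blue':('blue',.4435,.01)}).items(): print(k,v)
go((.4441,.0095,.215),(.4441,.0095,.074))
```

```text
b_yellow (2264, 0.4125, -0.287, np.float64(0.1105), 'r', 25.4)
t_yellow (1540, 0.4121, -0.2895, np.float64(0.0246), 'wh', [98.0, 98.0], 67.9)
b_blue (0,)
t 31.8 pos [ 0.4122 -0.2895  0.2169] x [ 0.267 -0.964  0.001] z [ 0.001 -0.001 -1.   ] q [ 0.99  0.11 -0.5   1.77  0.05  1.27 -0.82] grip 1.001 F [ 0.3 -0.1  0.1]
(0.4441, 0.0095, 0.215) -> [-0.2796 -0.1108  0.0016]
(0.4441, 0.0095, 0.074) -> [-0.2797 -0.1106  0.1426]
```

Yellow is in its tray, 2.5 mm off centre. Now blue from the grey tray.

Call:
servo_tool:
  motion:
    - [1,-0.03,-0.012,0,0,0,0]
    - [1,-0.08,-0.032,0,0,0,0]
    - [1,-0.13,-0.052,0,0,0,0]
    - [1,-0.18,-0.071,0,0,0,0]
    - [1,-0.23,-0.091,0,0,0,0]
    - [1,-0.265,-0.105,0,0,0,0]
    - [1,-0.28,-0.111,0,0,0,0]
    - [1,-0.28,-0.111,0.01,0,0,0]
    - [1,-0.28,-0.111,0.04,0,0,0]
    - [1,-0.28,-0.111,0.08,0,0,0]
    - [1,-0.28,-0.111,0.12,0,0,0]
    - [1,-0.28,-0.111,0.138,0,0,0]
    - [1,-0.28,-0.111,0.143,0,0,0]
    - [1,-0.28,-0.111,0.143,0,0,0]
    - [0.4,-0.28,-0.111,0.143,0,0,0]
    - [0.3,-0.28,-0.111,0.143,0,0,0]
    - [0.3,-0.28,-0.111,0.143,0,0,0]
    - [0.3,-0.28,-0.111,0.143,0,0,0]
    - [0.3,-0.28,-0.111,0.143,0,0,0]
    - [0.3,-0.28,-0.111,0.143,0,0,0]

```text
clock: 34.3
position: [0.4449, 0.0099, 0.0743]
ee_rot: [0.796, -0.605, 0.001, -0.0]
ft_force: [-0.2, -0.8, 5.3]
grip_width: 0.573
```

Run:
```python
from h import *
go((.6258,-.1318,.175),(.6258,-.1318,.075))
```

```text
t 34.3 pos [0.4449 0.0099 0.0743] x [ 0.267 -0.964  0.001] z [ 0.002 -0.001 -1.   ] q [ 0.65  0.18 -0.81  2.06  0.16  0.96 -1.55] grip 0.573 F [-0.2 -0.8  5.3]
(0.6258, -0.1318, 0.175) -> [ 0.185  -0.1366 -0.1003]
(0.6258, -0.1318, 0.075) -> [ 0.1849 -0.1365 -0.0003]
```

Call:
servo_tool:
  motion:
    - [0.3,0,0,-0.01,0,0,0]
    - [0.3,0,0,-0.03,0,0,0]
    - [0.3,0,0,-0.06,0,0,0]
    - [0.3,0,0,-0.085,0,0,0]
    - [0.3,0.008,-0.006,-0.098,0,0,0]
    - [0.3,0.025,-0.018,-0.1,0,0,0]
    - [0.3,0.053,-0.039,-0.1,0,0,0]
    - [0.3,0.085,-0.063,-0.1,0,0,0]
    - [0.3,0.117,-0.086,-0.1,0,0,0]
    - [0.3,0.148,-0.109,-0.1,0,0,0]
    - [0.3,0.172,-0.127,-0.1,0,0,0]
    - [0.3,0.183,-0.135,-0.1,0,0,0]
    - [0.3,0.185,-0.137,-0.1,0,0,0]
    - [0.3,0.185,-0.137,-0.095,0,0,0]
    - [0.3,0.185,-0.137,-0.07,0,0,0]
    - [0.3,0.185,-0.137,-0.05,0,0,0]
    - [0.3,0.185,-0.137,-0.035,0,0,0]
    - [0.3,0.185,-0.137,-0.03,0,0,0]
    - [0.3,0.185,-0.137,-0.03,0,0,0]

```text
clock: 36.67
position: [0.6256, -0.1315, 0.1034]
ee_rot: [0.796, -0.605, 0.0, -0.0]
ft_force: [0.1, -0.7, -3.0]
grip_width: 0.569
```

Run:
```python
from h import *
go((.6258,-.1318,.0755))
```

```text
t 36.67 pos [ 0.6256 -0.1315  0.1034] x [ 0.268 -0.964  0.   ] z [ 0. -0. -1.] q [ 0.63  0.55 -0.67  1.54  0.36  1.18 -1.4 ] grip 0.569 F [ 0.1 -0.7 -3. ]
(0.6258, -0.1318, 0.0755) -> [ 0.0004 -0.0001  0.0279]
```

Call:
servo_tool:
  motion:
    - [0.3,0,0,0.01,0,0,0]
    - [0.3,0,0,0.018,0,0,0]
    - [0.3,0,0,0.023,0,0,0]
    - [0.3,0,0,0.027,0,0,0]
    - [0.3,0,0,0.029,0,0,0]
    - [0.3,0,0,0.029,0,0,0]
    - [0.3,0,0,0.029,0,0,0]
    - [0.7,0,0,0.029,0,0,0]
    - [1,0,0,0.029,0,0,0]
    - [1,0,0,0.029,0,0,0]
    - [1,0,0,0.029,0,0,0]
    - [1,0,0,0.02,0,0,0]
    - [1,0,0,-0.01,0,0,0]
    - [1,0,0,-0.05,0,0,0]
    - [1,0,0,-0.09,0,0,0]
    - [1,0,0,-0.14,0,0,0]
    - [1,0,0,-0.18,0,0,0]
    - [1,0,0,-0.18,0,0,0]

```text
clock: 38.92
position: [0.6268, -0.1311, 0.2878]
ee_rot: [0.796, -0.605, 0.003, -0.001]
ft_force: [-0.7, 0.4, -0.8]
grip_width: 0.996
```

Run:
```python
from h import *
N={**{k:v for k,v in NEAR.items() if k[0]=='t'},'b_red':('red',.4253,.233),'b_green':('green',.61,.129),'b_yellow':('yellow',.4125,-.2893),'b_blue':('blue',.6258,-.1318)}
for c in('wrist','side','top'):
    out,im,d,T=look(c,['flask'],f'pics/{c}9.png'); P=cloud(c,im,d,T)
    print(c,out)
    for k,v in measure(P,im,N).items(): print(k,v[:4])
    if c=='side': print('grey region max z',np.nanmax(P[(np.hypot(P[...,0]-.4435,P[...,1]-.0095)<.04)&(d>0)][:,2]))
go()
```

```text
wrist {'flask': []}
t_red (820, 0.4305, 0.2151, np.float64(0.0247))
t_yellow (728, 0.4134, -0.2892, np.float64(0.0244))
t_blue (1055, 0.626, -0.1319, np.float64(0.0247))
t_green (1264, 0.6099, 0.1288, np.float64(0.0247))
t_grey (1010, 0.4427, 0.0098, np.float64(0.0248))
b_red (0,)
b_green (1825, 0.6104, 0.1299, np.float64(0.1104))
b_yellow (915, 0.4129, -0.2879, np.float64(0.1104))
b_blue (1440, 0.624, -0.1331, np.float64(0.1106))
side {'flask': [(0.64, array([0.6034, 0.4412, 0.0408]))]}
t_red (273, 0.4256, 0.2316, np.float64(0.0253))
t_yellow (156, 0.4128, -0.2901, np.float64(0.0243))
t_blue (144, 0.6251, -0.1335, np.float64(0.0249))
t_green (174, 0.609, 0.1298, np.float64(0.0249))
t_grey (233, 0.4427, 0.0098, np.float64(0.024))
b_red (211, 0.4243, 0.2337, np.float64(0.1089))
b_green (149, 0.6094, 0.1324, np.float64(0.109))
b_yellow (113, 0.4105, -0.287, np.float64(0.1088))
b_blue (103, 0.6212, -0.1322, np.float64(0.1085))
grey region max z 0.008505514586966467
top {'flask': [(0.52, array([0.6117, 0.4218, 0.0491]))]}
t_red (235, 0.427, 0.2314, np.float64(0.0276))
t_yellow (71, 0.4161, -0.339, np.float64(0.0276))
t_blue (116, 0.6242, -0.1137, np.float64(0.0274))
t_green (161, 0.6105, 0.1284, np.float64(0.0274))
t_grey (234, 0.4459, 0.0079, np.float64(0.0276))
b_red (187, 0.4281, 0.2315, np.float64(0.1105))
b_green (170, 0.6118, 0.1293, np.float64(0.1102))
b_yellow (26, 0.4145, -0.3043, np.float64(0.1113))
b_blue (109, 0.6258, -0.1314, np.float64(0.1101))
t 39.23 pos [ 0.625  -0.1315  0.2822] x [ 0.268 -0.964 -0.001] z [-0.002  0.    -1.   ] q [ 0.64  0.43 -0.71  1.31  0.27  1.5  -1.34] grip 1.003 F [-0.4 -0.1 -0.1]
```

View pics/side9.png

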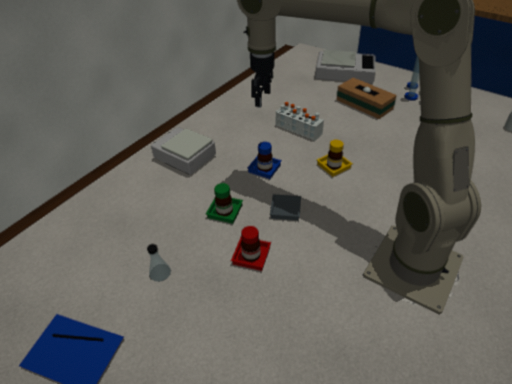

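All four bottles are upright in matching trays: blue (265,158), yellow (336,155), green (223,201), red (251,245). The grey tray (286,207) is empty, the flask (158,262) is unmoved, and the gripper is clear.

```bash
python3 -c "
from workcell import ticket; print(ticket.hand_in())"
```

```text
the job is handed in; nothing more can be done
None
```

All four bottles now stand upright in the tray of their cap's colour, and the job is handed in at about 39 s of the 136 s allowed. I parked blue in the grey tray, moved red, green and yellow into their own trays, then moved blue from grey to its tray. Each was gripped by the cap and lowered slowly before release.

- **Bottles:** in the final wrist and side views every cap is within about 5 mm of its tray's centre (limit 24 mm). The red bottle was out of the wrist camera's view. Cap tops measured 0.1085 to 0.1106 m against 0.111 m expected for standing on the tray floor; the side camera reads about 2 mm low throughout.
- **Grey tray:** empty; nothing there stands higher than 9 mm.
- **Flask:** within about 1 mm of where it started, by both fixed cameras.
- **Robot:** the gripper is open and raised about 0.17 m above the blue bottle.

One check disagreed: the top view gave the yellow bottle and its tray positions 15 to 50 mm off. The arm was hiding most of them in that picture (26 and 71 pixels seen), so I relied on the wrist and side views, which agree there. `ticket.hand_in()` gives no verdict.

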